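# Show the miscut rail to the inspection camera

## Robot

A 6-joint arm with a two-finger parallel gripper is mounted at the origin on a cart in front of the work surface, level with it; the furniture and walls round the work are solid. World frame = base frame: x ahead of the robot, y to its left, z up, the work surface at z = 0. Lengths are in mm, angles in rad, forces in N, time in s.
With the tool pointing down it reaches from about 275 to 1000 mm from the base axis. Payload 8.4 kg.
Tool frame: the origin (TCP) lies on the centre line of the jaws, within the pads' length; the fingertips stand r.tip_reach ahead of it and the grasp point (between the pads) lies 11 mm behind it (r.tip_reach is the distance from the TCP to the fingertips, in mm); z points along the fingers, y is the line along which they close (so a half turn about z gives the same grasp; the last joint's range is limited). The gripper opens to 85 mm and grips with 20 to 120 N. Pads are 22 mm wide; open, the fingers measure 114 mm over their backs; the gripper's body (76 mm by 85 mm) begins 54 mm behind the grasp point. The pads swing forward as they close: fully open they stand 13 mm farther back than shut.
Start: joints at [-1.3, 0.353, 1.633, -0, 1.155, -0.002], TCP at [168.391, -601.89, 213.481] pointing down, gripper open.
Joint ranges: [-2.63, 2.63], [-0.92, 2.1], [0.06, 2.66], [-1.3, 4.44], [0, 2.69], [-3.02, 3.02]. Speed limits (rad/s): [2.22, 2.22, 2.79, 3.14, 3.14, 3.14].

## Interface

Orientations are given as [roll, pitch, yaw] about the fixed x, y, z axes, in that order (R = Rz(yaw) Ry(pitch) Rx(roll)).
In Python, from rig import r gives the robot as it stands.
- The arm moves only by the tool carry_out, never from a script. Its argument "targets" is a list of rows, each an object with "dp": the shift along the tool's x, y, z in mm, a list of three; "yaw": the turn about the tool's z in degrees. A call has 1 to 12 rows; each row is the pose to reach, as a shift and turn from the pose commanded when the call began, along the tool's axes at that moment; what a row does not reach only later rows make up. A row lasts 1/8 s, in which the tool goes at most 62.5 mm and 10.7 degrees, less where a joint would pass 70% of its speed; a pose out of reach is approached as far as the arm can. A call with a gripper value outside its range is refused whole. "fingers" is the opening, from -1 (shut) to 1 (fully open), so that 0 is half open, set as the call begins (left out, the last holds). The fingers move at their own pace and stop on an object; "grip_force" is the grip in N (left out, the last holds). Time passes only in rows, so rows that repeat a pose let the fingers close. It gives the time, the measured TCP pose, the force, the opening and the grip force at its end, in the units of the state.
- r.sense(): the state, without advancing time (a new reading comes with each control period).
- r.grab_frame(name): name is "scene" or "top" or "wrist"; returns the picture (400x640x3 uint8, red, green, blue); there is no depth.
- r.get_calibration(name): a dict with "fx", "fy", "cx", "cy" (pixels), "dist_coeffs" ([k1, k2, p1, p2, k3] as OpenCV has them; the pictures are not rectified), "rvec" (rotation vector, rad) and "tvec" (3), from world to camera coordinates, as OpenCV has them. Camera axes: x right, y down, z forward; pixel columns grow to the right and rows downward; lengths in mm; the calibration is good to about 2 mm. A picture is of the moment at which its call begins: read the wrist's pose just before it. get_calibration takes no time and is no camera call; for the wrist camera it gives the pose at the moment of the call.
- r.sign_off(): hands the job in; it is judged then, once.
The state is a dict: "clock": time; "qpos": joint angles; "qvel": joint speeds; "joint_efforts": joint torques, N m; "eef_pos": TCP position; "tcp_rot": TCP orientation; "contact_force": force on the tool from outside, world axes, zero at the start; "wrist_torque": the same for the moment, N m; "opening": opening from 0.0 (shut) to 1.0 (fully open); "grasp_force": force on a finger pad.
Only numpy, scipy, OpenCV 4.12 (cv2) and the standard library are available. Lean on these libraries where they do the work, as an engineer would, in place of code of your own. Each camera call takes 0.05 s, during which the arm holds its last target. There are 200 camera calls.

## Task

One of the four wooden rails on the green board was cut with its tenon far too short: pick it out and hold it up to the inspection camera, its tenon end facing the lens squarely, about 100 mm in front of the lens and in the middle of its view, the rail in line with the camera's downward-slanting line of sight and its top face still up, not rolled to one side. Leave the three good rails and the other things where they are and do not touch the camera or its stand. Finish while still holding the rail there, still, in the gripper: do not put it down or let go.

Things in the scene. Friction and masses are not known exactly. Their poses are not given: they have to be found in the camera images.
- short_rail_centre (a point): The miscut rail: light wooden block 84 x 30 x 24 mm, dowel-hole marks on top near its plain end, on the other end a stub tenon only 12 mm long (12 wide, 14 high, centred); about 90 g. Lies flat on the board, 40 to 60 mm from the next rail. Point: centre of the 84 x 30 x 24 mm block; x axis along the rail toward the tenon end, y across its 30 mm width, z up.
- short_rail_tip (a point): Centre of the end face of the short tenon, 54 mm from the block's centre along its x axis. Same axes as the centre.
- short_rail_tail (a point): Centre of the plain end face of the miscut rail, 42 mm behind the block's centre. Same axes.
- short_rail: The miscut rail itself (90 g). Origin: centre of the underside of the 84 x 30 x 24 mm block, 12 mm below the point at its centre; x toward the tenon end, z up.
- rail_a_centre (a point): A good rail: the same light wooden block, 84 x 30 x 24 mm, but with the full tenon, 36 mm long (12 mm wide, 14 mm high), so 120 mm overall. Lies flat on the board. Point: centre of the 84 x 30 x 24 mm block; its x axis points along the rail toward the tenon end, z up. Leave it lying.
- rail_b_centre (a point): A good rail: the same light wooden block, 84 x 30 x 24 mm, but with the full tenon, 36 mm long (12 mm wide, 14 mm high), so 120 mm overall. Lies flat on the board. Point: centre of the 84 x 30 x 24 mm block; its x axis points along the rail toward the tenon end, z up. Leave it lying.
- rail_c_centre (a point): A good rail: the same light wooden block, 84 x 30 x 24 mm, but with the full tenon, 36 mm long (12 mm wide, 14 mm high), so 120 mm overall. Lies flat on the board. Point: centre of the 84 x 30 x 24 mm block; its x axis points along the rail toward the tenon end, z up. Leave it lying.
- lens (a point): Centre of the front of the inspection camera's lens (dark glass in a white light ring 66 mm across; grey camera body 80 mm deep behind). Fixed; 265 mm above the bench top, it looks toward the robot's side, 30 degrees down from level. x axis: direction of view, out of the lens; y: level, across; z: upward, leaning toward the robot, square to the view.
- stand: The camera's fixed stand: dark steel foot 110 x 120 x 14 mm and an upright post to 344 mm height, with the camera on it. Origin: centre of the foot's underside; its -x axis is the level direction in which the camera faces. The lens centre is 45 mm in front of the origin and 265 mm up.
- board: Fixed green-painted board, 190 (x) x 370 (y) x 6 mm, on which the four rails lie side by side across its y axis, tenons pointing away from the robot. Origin: centre of its underside.
- tape_measure: Yellow tape measure, 74 x 76 x 36 mm, stands near the batch. Bystander. Origin: centre of its underside.
- wax_tin: Cream round tin, 56 mm across, 55 mm high, near the camera stand. Bystander. Origin: centre of its underside.

How it is judged:
By the outcome, as a careful person would: the job done as asked, in the order asked, and still so for the second after the job is handed in, while the arm keeps its last pose, push and grip.
It also fails if it takes over 40 s, if anything falls off the work surface, if the arm or the gripper's body presses on something with over 40 N, if the wrist force passes 120 N, or if a joint passes its speed limit or range.

## Working session

There is one attempt and no reset: what is moved stays moved. The work goes in short steps, Python scripts to look and compute and a tool call to move; the robot and the scene stay as the last step left them, time stands still between calls to the robot, and variables do not carry over. Pictures are saved under pics/ and viewed, at most 10 in all, crops included, and the job is handed in when it is done.

Besides the shell and the picture viewer there is one more tool, called by a JSON object that holds its "fn" and its "kwargs", one argument or row to a line. carry_out: Moves the arm, as the interface text tells. Its arguments: {"type":"object","properties":{"targets":{"type":"array","items":{"type":"object","properties":{"dp":{"type":"array","items":{"type":"number"}},"yaw":{"type":"number"}}}},"fingers":{"type":"number"},"grip_force":{"type":"number"}},"required":["targets"]}

```bash
mkdir -p pics; ls; python3 - <<'E'
from rig import r
import cv2
print(r.tip_reach, r.sense())
for n in("top","scene"):
    cv2.imwrite(f"pics/{n}0.png",r.grab_frame(n)[:,:,::-1]); print(n,r.get_calibration(n))
print(r.get_calibration("wrist"))
E
```

```text
pics
8.0 {'clock': 0.0, 'qpos': array([-1.30039737e+00,  3.53651247e-01,  1.63414395e+00, -1.73357522e-05,
        1.15521684e+00, -2.36506988e-03]), 'qvel': array([-0.00063802, -0.00130391, -0.00141399,  0.00024833, -0.00061032,
        0.00032024]), 'joint_efforts': array([-1.91179097e-03, -6.05264497e+01, -3.42070842e+01, -5.97716394e-05,
        9.57599783e-03, -7.33553122e-06]), 'eef_pos': array([ 168.24985177, -601.3947443 ,  212.75557255]), 'tcp_rot': array([-3.14017323e+00,  1.24932418e-05,  2.72771048e-01]), 'contact_force': array([-0.26957241, -0.17186435,  0.57059766]), 'wrist_torque': array([-0.03314429,  0.02812118,  0.01675569]), 'grasp_force': 0.0, 'opening': 0.9991007959092829}
top {'fx': 419.5412608776018, 'fy': 419.5412608776018, 'cx': 322.9384013279491, 'cy': 193.9609485988526, 'dist_coeffs': array([-0.0960905,  0.       ,  0.       ,  0.       ,  0.       ]), 'rvec': array([ 2.13263241, -2.07323616,  0.21743556]), 'tvec': array([-225.07164797,  617.38502422, 1253.72966252])}
scene {'fx': 515.2937982162689, 'fy': 515.2937982162689, 'cx': 322.0860459688039, 'cy': 198.94434024559644, 'dist_coeffs': array([-0.04227382,  0.        ,  0.        ,  0.        ,  0.        ]), 'rvec': array([ 1.21494308, -2.16851001,  1.08100998]), 'tvec': array([ 135.93007404,  520.78776026, 1545.69265175])}
{'fx': 336.9153958611146, 'fy': 336.9153958611146, 'cx': 318.04267474993674, 'cy': 203.90481862635824, 'dist_coeffs': array([0.0179874, 0.       , 0.       , 0.       , 0.       ]), 'rvec': array([-2.28041614,  1.72988209,  0.29223339]), 'tvec': array([-623.74518137,  -41.47069094,  382.28859524])}
```

View pics/top0.png

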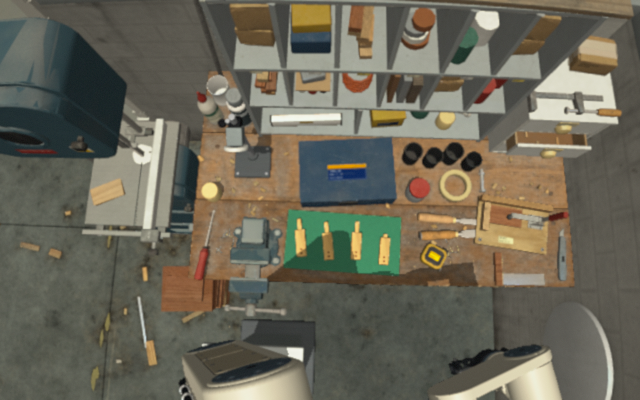

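View pics/scene0.png

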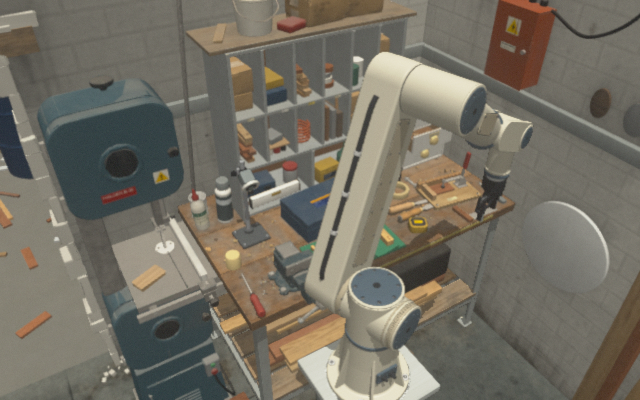

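The top view shows four rails on the green board. The rightmost, at about (385,250), looks like the short one. The stand is at (252,160), the tin at (211,190), the tape at (434,256), the vise at (255,245) and a blue box at (345,172).

The moves only allow yaw, so the 30° pitch has to come from pivoting the rail in the jaws. Pressing the tip's underside on a raised fixed edge, such as the front edge of the blue box, should do that.

```bash
cat > h.py <<'E'
import numpy as np, cv2
from rig import r
def cam(n, c=None):
    c=c or r.get_calibration(n)
    K=np.array([[c["fx"],0,c["cx"]],[0,c["fy"],c["cy"]],[0,0,1]]); R=cv2.Rodrigues(c["rvec"])[0]
    return K,c["dist_coeffs"],R,np.array(c["tvec"]),c["rvec"]
def ray(C,px):
    K,d,R,t,_=C
    u=cv2.undistortPoints(np.array(px,float).reshape(-1,1,2),K,d).reshape(-1,2)
    return -R.T@t, np.c_[u,np.ones(len(u))]@R
def onz(C,px,z):
    o,v=ray(C,px); return o+v*((z-o[2])/v[:,2])[:,None]
def proj(C,P): return cv2.projectPoints(np.array(P,float).reshape(-1,1,3),C[4],C[3],C[0],C[1])[0].reshape(-1,2)
def tri(C1,p1,C2,p2):
    o1,v1=ray(C1,p1);o2,v2=ray(C2,p2);out=[]
    for a,b in zip(v1,v2):
        a=a/np.linalg.norm(a);b=b/np.linalg.norm(b)
        s=np.linalg.lstsq(np.c_[a,-b],o2-o1,rcond=None)[0]
        out.append(np.r_[(o1+a*s[0]+o2+b*s[1])/2,np.linalg.norm(o1+a*s[0]-o2-b*s[1])])
    return np.array(out)
E
python3 - <<'E'
from h import *
C=cam("top")
for n,p,z in [("rail",(385,250),24),("stand",(252,163),14),("tin",(211,190),55),("tape",(434,256),36)]: print(n,onz(C,p,z).round())
print("board",onz(C,[(289,210),(401,217),(398,274),(286,268)],6).round())
print("box",onz(C,[(299,205),(396,201)],80).round())
a=cv2.imread("pics/top0.png")[125:285,190:410]; b=cv2.imread("pics/scene0.png")[150:280,215:445]
a=cv2.resize(a,None,fx=3.6,fy=3.6,interpolation=2); cv2.imwrite("pics/ta.png",a)
cv2.imwrite("pics/sb.png",cv2.resize(b,None,fx=3.4,fy=3.4,interpolation=2))
E
```

```text
rail [[ 457. -409.   24.]]
stand [[734.  33.  14.]]
tin [[629. 152.  55.]]
tape [[ 440. -562.   36.]]
board [[ 580.  -97.    6.]
 [ 567. -463.    6.]
 [ 383. -453.    6.]
 [ 392.  -96.    6.]]
box [[ 583. -135.   80.]
 [ 604. -435.   80.]]
```

View pics/ta.png

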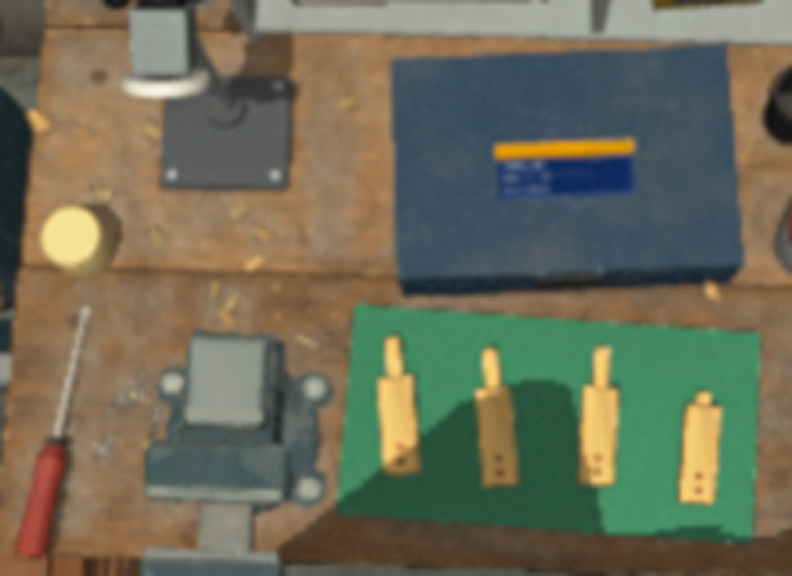

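View pics/sb.png

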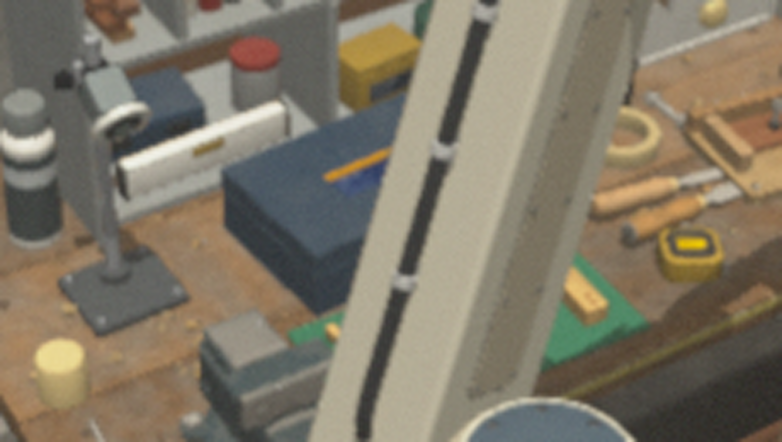

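The crop confirms that the rightmost rail is the short one, with its block corners at (686,402), (721,405), (714,504) and (679,500). The box's front-left top corner is at (402,278). The light ring is centred at (165,82), and the foot's front corners are at (162,187) and (288,187). In the scene crop, the ring is at (122,120) and the box corner at (318,263).

```bash
python3 - <<'E'
from h import *
T=cam("top");S=cam("scene")
t=lambda p:np.array(p,float).reshape(-1,2)/3.6+[190,125]
s=lambda p:np.array(p,float).reshape(-1,2)/3.4+[215,150]
tp=t([(402,278),(392,60),(165,85)]);sp=s([(318,263),(225,173),(122,120)])
print("tri boxFL,boxBL,ring",tri(T,tp,S,sp).round(1))
print("foot",onz(T,t([(162,187),(288,187),(293,78)]),14).round(1))
print("ring ends @265",onz(T,t([(122,84),(209,82),(165,85)]),265).round(1))
for z in(90,70): print("box F",z,onz(T,t([(402,278),(742,262)]),z).round(1))
R=onz(T,t([(686,402),(721,405),(714,504),(679,500)]),30).round(1);print(R,R.mean(0))
d=(R[0]+R[1]-R[2]-R[3]);print("rail yaw",np.degrees(np.arctan2(d[1],d[0])))
q=r.sense();from scipy.spatial.transform import Rotation as Ro
Rt=Ro.from_euler("xyz",q["tcp_rot"]).as_matrix();print(Rt.round(3))
print("tool shift to above rail", Rt.T@(np.r_[R.mean(0)[:2],200]-q["eef_pos"]))
E
```

```text
tri boxFL,boxBL,ring [[ 5.923e+02 -1.432e+02  7.720e+01  2.200e+00]
 [ 7.870e+02 -1.280e+02  8.320e+01  5.400e+00]
 [ 6.978e+02  3.040e+01  2.736e+02  3.000e-01]]
foot [[684.7  86.9  14. ]
 [687.8 -30.   14. ]
 [793.2 -28.6  14. ]]
ring ends @265 [[700.8  65.7 265. ]
 [703.9  -1.1 265. ]
 [700.7  32.5 265. ]]
box F 90 [[ 590.5 -143.2   90. ]
 [ 612.4 -434.    90. ]]
box F 70 [[ 594.4 -141.9   70. ]
 [ 616.7 -437.3   70. ]]
[[ 497.9 -393.6   30. ]
 [ 496.1 -424.5   30. ]
 [ 409.4 -418.3   30. ]
 [ 412.2 -387.8   30. ]] [ 453.9  -406.05   30.  ]
rail yaw -3.9816832569943283
[[ 0.963  0.269 -0.   ]
 [ 0.269 -0.963  0.001]
 [ 0.    -0.001 -1.   ]]
tool shift to above rail [ 327.6930463  -111.20087985   12.95745388]
```

{"fn": "carry_out", "kwargs": {
  "targets": [
    {"dp":[40,-14,2],"yaw":3},
    {"dp":[85,-29,3],"yaw":6},
    {"dp":[130,-45,5],"yaw":9},
    {"dp":[175,-60,7],"yaw":12},
    {"dp":[220,-75,9],"yaw":14},
    {"dp":[265,-90,11],"yaw":16},
    {"dp":[305,-104,13],"yaw":18},
    {"dp":[328,-111,13],"yaw":19.6},
    {"dp":[328,-111,13],"yaw":19.6},
    {"dp":[328,-111,13],"yaw":19.6}
  ],
  "fingers": 1,
  "grip_force": 20
}}

```text
clock: 1.35
eef_pos: [453.7, -406.8, 200.2]
tcp_rot: [-3.141, 0.001, -0.069]
contact_force: [-0.6, 0.6, 0.1]
opening: 0.999
grasp_force: 0.0
```

```bash
python3 - <<'E'
from h import *
q=r.sense();print(q["clock"],q["eef_pos"],q["tcp_rot"])
C=cam("wrist");im=r.grab_frame("wrist")[:,:,::-1];cv2.imwrite("pics/w1.png",im)
hsv=cv2.cvtColor(np.ascontiguousarray(im),cv2.COLOR_BGR2HSV)
m=cv2.inRange(hsv,(12,60,110),(30,220,255))
m=cv2.morphologyEx(m,cv2.MORPH_OPEN,np.ones((3,3)))
cs,_=cv2.findContours(m,0,1)
print("TCP px",proj(C,q["eef_pos"]),"rail pred",proj(C,[454,-406,30]))
for c in cs:
    if cv2.contourArea(c)>800: print(cv2.contourArea(c),cv2.minAreaRect(c), onz(C,cv2.minAreaRect(c)[0],30))
E
```

```text
1.35 [ 453.68384366 -406.79302355  200.20134104] [-3.14141828e+00  7.67448190e-04 -6.86769371e-02]
TCP px [[319.84337206 256.30753867]] rail pred [[318.20759585 176.24859246]]
1240.5 ((96.25897216796875, 253.24571228027344), (32.3243408203125, 84.59081268310547), 82.78573608398438) [[ 384.33356007 -159.17423504   30.        ]]
2517.5 ((316.9999694824219, 166.0), (93.99998474121094, 29.999996185302734), 90.0) [[ 464.62392681 -405.51725      30.        ]]
3669.5 ((136.31385803222656, 154.61312866210938), (128.15365600585938, 40.15481185913086), 70.01689147949219) [[ 488.06782076 -228.59649144   30.        ]]
3495.0 ((45.59703826904297, 152.4537811279297), (134.4402313232422, 38.26409149169922), 64.53665161132812) [[ 495.88183796 -141.64786084   30.        ]]
3172.5 ((225.6864013671875, 145.44241333007812), (124.4242172241211, 34.23068618774414), 84.14398956298828) [[ 491.19608387 -317.62784417   30.        ]]
4492.0 ((121.72614288330078, 47.87834930419922), (34.280574798583984, 243.91128540039062), 83.2621078491211) [[ 583.03472562 -239.64391617   30.        ]]
1626.0 ((306.2068786621094, 24.482749938964844), (42.96600341796875, 56.11702346801758), 35.83765411376953) [[ 590.97328279 -404.88567509   30.        ]]
58902.5 ((430.2640380859375, 124.02108001708984), (245.90228271484375, 431.22161865234375), 86.6580581665039) [[ 497.98837727 -516.79288816   30.        ]]
```

View pics/w1.png

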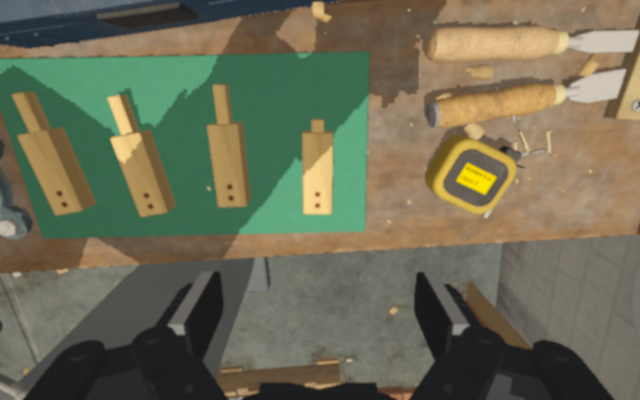

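The wrist picture shows the short rail's top face spanning columns 302–332 and rows 132–214, aligned with the tool. The neighbouring rail is about 55 mm to its left. I'm descending to grip about 10 mm tailward of the block's centre.

{"fn": "carry_out", "kwargs": {
  "targets": [
    {"dp":[-2,-1,25]},
    {"dp":[-6.4,-1.5,60]},
    {"dp":[-6.4,-1.5,95]},
    {"dp":[-6.4,-1.5,130]},
    {"dp":[-6.4,-1.5,155]},
    {"dp":[-6.4,-1.5,172]},
    {"dp":[-6.4,-1.5,180]},
    {"dp":[-6.4,-1.5,183]},
    {"dp":[-6.4,-1.5,183]}
  ],
  "fingers": 0.3
}}

```text
schema error: expected keys dp, yaw
```

{"fn": "carry_out", "kwargs": {
  "targets": [
    {"dp":[0,0,0]},
    {"dp":[0,0,0]},
    {"dp":[0,0,0]},
    {"dp":[0,0,0]},
    {"dp":[0,0,0]},
    {"dp":[0,0,0]},
    {"dp":[0,0,0]},
    {"dp":[0,0,0]}
  ],
  "fingers": -1,
  "grip_force": 20
}}

```text
schema error: expected keys dp, yaw
```

{"fn": "carry_out", "kwargs": {
  "targets": [
    {"dp":[-2,-1,25],"yaw":0},
    {"dp":[-6.4,-1.5,60],"yaw":0},
    {"dp":[-6.4,-1.5,95],"yaw":0},
    {"dp":[-6.4,-1.5,130],"yaw":0},
    {"dp":[-6.4,-1.5,155],"yaw":0},
    {"dp":[-6.4,-1.5,172],"yaw":0},
    {"dp":[-6.4,-1.5,180],"yaw":0},
    {"dp":[-6.4,-1.5,183],"yaw":0},
    {"dp":[-6.4,-1.5,183],"yaw":0}
  ],
  "fingers": 0.3
}}

```text
clock: 2.52
eef_pos: [448.4, -405.1, 18.1]
tcp_rot: [3.141, -0.001, -0.069]
contact_force: [-0.1, 0.3, 1.1]
opening: 0.65
grasp_force: 0.0
```

{"fn": "carry_out", "kwargs": {
  "targets": [
    {"dp":[0,0,0],"yaw":0},
    {"dp":[0,0,0],"yaw":0},
    {"dp":[0,0,0],"yaw":0},
    {"dp":[0,0,0],"yaw":0},
    {"dp":[0,0,0],"yaw":0},
    {"dp":[0,0,0],"yaw":0},
    {"dp":[0,0,0],"yaw":0},
    {"dp":[0,0,0],"yaw":0}
  ],
  "fingers": -1,
  "grip_force": 20
}}

```text
clock: 3.52
eef_pos: [448.1, -404.7, 17.5]
tcp_rot: [-3.142, 0.0, -0.069]
contact_force: [0.1, -0.0, 0.5]
opening: 0.001
grasp_force: 0.0
```

The fingers shut on nothing, so I'm looking.

```bash
python3 - <<'E'
from h import *
print(r.sense()["clock"],r.sense()["opening"])
C=cam("wrist");im=r.grab_frame("wrist")[:,:,::-1]
t=r.grab_frame("top")[190:290,270:450,::-1]
cv2.imwrite("pics/w2.png",np.vstack([im[:, :],cv2.resize(t,(640,200))[:, :]]))
print(proj(C,r.sense()["eef_pos"]))
E
```

```text
3.525 0.000519373768856052
[[319.91197768 256.32110167]]
```

View pics/w2.png

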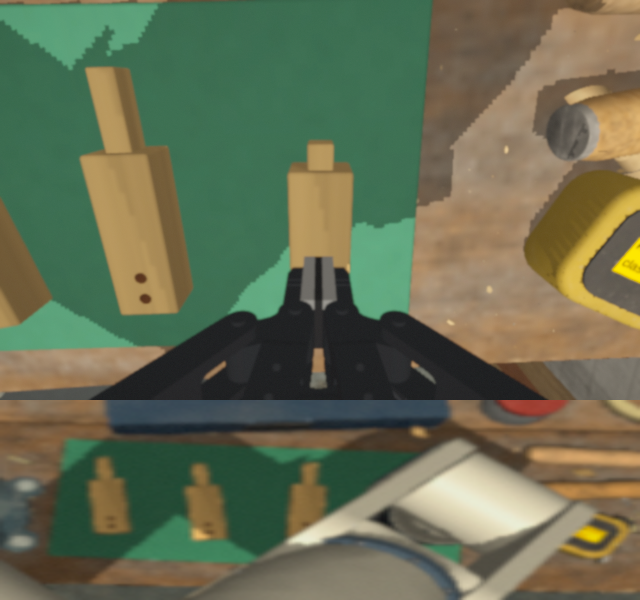

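```bash
python3 - <<'E'
from h import *
C=cam("wrist");print("cam pos",-C[2].T@C[3])
for z in (6,30,40): print(z,onz(C,[(289,173),(352,173),(320,142)],z).round(1))
print(proj(C,[[448,-405,9],[448,-405,30],[448,-405,60]]))
print(r.sense()["wrist_torque"],r.sense()["contact_force"])
E
```

```text
cam pos [ 533.46190056 -409.62929629  178.78301556]
6 [[ 492.  -391.4    6. ]
 [ 489.7 -424.5    6. ]
 [ 507.  -408.8    6. ]]
30 [[ 497.8 -394.    30. ]
 [ 495.8 -422.4   30. ]
 [ 510.7 -408.9   30. ]]
40 [[ 500.2 -395.    40. ]
 [ 498.3 -421.6   40. ]
 [ 512.2 -409.    40. ]]
[[320.37766835 249.20426784]
 [320.65435503 268.29066644]
 [321.18697894 304.99489257]]
[-0.01386805 -0.00225598  0.04182226] [ 1.160839   -0.96015073 -0.8047116 ]
```

The rail hasn't moved, since its front edge is still at x≈497. The shut fingertips seem to be above it. I'm opening them in place to see where the tips really are.

{"fn": "carry_out", "kwargs": {
  "targets": [
    {"dp":[0,0,0],"yaw":0},
    {"dp":[0,0,0],"yaw":0},
    {"dp":[0,0,0],"yaw":0},
    {"dp":[0,0,0],"yaw":0},
    {"dp":[0,0,0],"yaw":0}
  ],
  "fingers": 0.3
}}

```text
clock: 4.25
eef_pos: [448.1, -404.7, 17.5]
tcp_rot: [-3.142, -0.0, -0.069]
contact_force: [-1.0, 0.6, -0.7]
opening: 0.648
grasp_force: 0.0
```

```bash
python3 - <<'E'
from h import *
q=r.sense();print(q["clock"],q["opening"],q["eef_pos"],q["contact_force"])
im=r.grab_frame("wrist")[:,:,::-1]
cv2.imwrite("pics/w3.png",cv2.resize(im[120:400,150:490],None,fx=2,fy=2))
E
```

```text
4.25 0.6477520780802585 [ 448.089137   -404.6675944    17.49067049] [-0.97873951  0.6298297  -0.66658662]
```

View pics/w3.png

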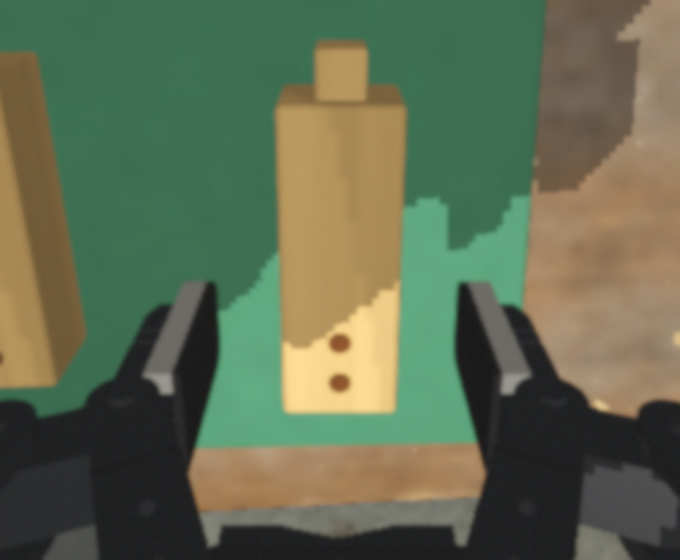

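With the fingers open, the pad tips are at row ~261 and look about 20 mm above the rail's top (depth ~150 mm, against ~176 mm for the rail). So the real tips sit well above the reported ones. I'll go lower in steps and watch the force.

{"fn": "carry_out", "kwargs": {
  "targets": [
    {"dp":[0,0,6],"yaw":0},
    {"dp":[0,0,12],"yaw":0},
    {"dp":[0,0,16],"yaw":0},
    {"dp":[0,0,16],"yaw":0}
  ]
}}

```text
clock: 4.8
eef_pos: [447.8, -404.4, 0.9]
tcp_rot: [-3.141, 0.001, -0.069]
contact_force: [-0.6, -0.3, 0.7]
opening: 0.647
grasp_force: 0.0
```

```bash
python3 - <<'E'
from h import *
q=r.sense();print(q["clock"],q["opening"],q["eef_pos"],q["contact_force"])
from scipy.spatial.transform import Rotation as Ro
C=cam("wrist");Rt=Ro.from_euler("xyz",q["tcp_rot"]).as_matrix()
print("cam axis",C[2][2],"cam in tool",Rt.T@(-C[2].T@C[3]-q["eef_pos"]))
im=r.grab_frame("wrist")[:,:,::-1]
cv2.imwrite("pics/w4.png",cv2.resize(im[120:400,150:490],None,fx=2,fy=2))
E
```

```text
4.8 0.6470891979418253 [ 447.79892767 -404.43378674    0.91168684] [-0.63793318 -0.28477474  0.74587768]
cam axis [-0.32699294  0.02325656 -0.94474057] cam in tool [  85.51226421   -0.98893332 -161.31157756]
```

View pics/w4.png

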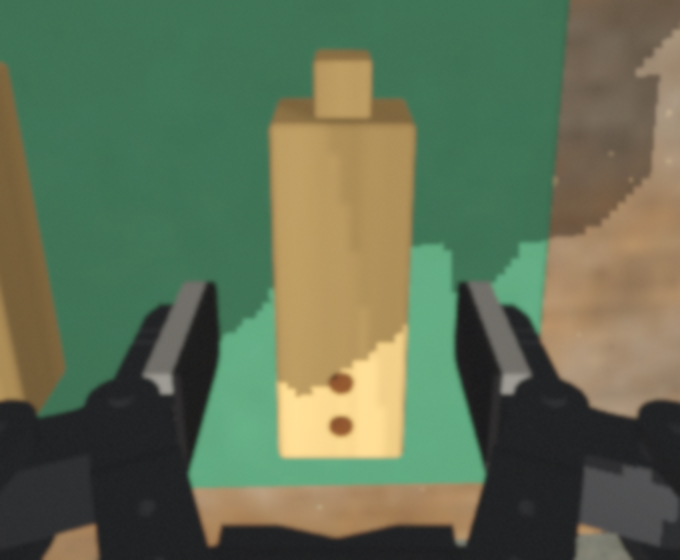

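There's no contact even though the nominal tip is at z = −7, so the reported z or reach has an offset of about 30 mm. By depth the tips are now roughly level with the rail's top. I'm going further down in small steps.

{"fn": "carry_out", "kwargs": {
  "targets": [
    {"dp":[0,0,4],"yaw":0},
    {"dp":[0,0,8],"yaw":0},
    {"dp":[0,0,8],"yaw":0}
  ]
}}

```text
clock: 5.22
eef_pos: [447.8, -404.5, -6.9]
tcp_rot: [-3.141, 0.001, -0.069]
contact_force: [0.0, -0.1, -0.2]
opening: 0.65
grasp_force: 0.0
```

{"fn": "carry_out", "kwargs": {
  "targets": [
    {"dp":[0,0,2],"yaw":0},
    {"dp":[0,0,4],"yaw":0},
    {"dp":[0,0,4],"yaw":0}
  ]
}}

```text
clock: 5.6
eef_pos: [448.0, -404.6, -10.7]
tcp_rot: [-3.141, 0.0, -0.069]
contact_force: [-0.0, -0.3, 0.5]
opening: 0.647
grasp_force: 0.0
```

{"fn": "carry_out", "kwargs": {
  "targets": [
    {"dp":[0,0,1.5],"yaw":0},
    {"dp":[0,0,3],"yaw":0},
    {"dp":[0,0,3],"yaw":0}
  ]
}}

```text
clock: 5.98
eef_pos: [448.0, -404.6, -13.7]
tcp_rot: [-3.141, 0.0, -0.069]
contact_force: [-0.3, 0.0, -0.3]
opening: 0.647
grasp_force: 0.0
```

{"fn": "carry_out", "kwargs": {
  "targets": [
    {"dp":[0,0,0],"yaw":0},
    {"dp":[0,0,0],"yaw":0},
    {"dp":[0,0,0],"yaw":0},
    {"dp":[0,0,0],"yaw":0},
    {"dp":[0,0,0],"yaw":0}
  ],
  "fingers": -1,
  "grip_force": 20
}}

```text
clock: 6.6
eef_pos: [448.9, -405.4, -12.1]
tcp_rot: [3.14, -0.002, -0.069]
contact_force: [-0.6, 1.4, 11.5]
opening: 0.346
grasp_force: 28.4
```

The rail is gripped: opening 0.346 is about 29 mm. I'm lifting it, yawing square to the box's front edge and hovering the tip over that edge.

{"fn": "carry_out", "kwargs": {
  "targets": [
    {"dp":[0,0,-12],"yaw":0},
    {"dp":[0,0,-35],"yaw":0},
    {"dp":[0,0,-60],"yaw":0},
    {"dp":[0,0,-80],"yaw":0},
    {"dp":[15,-2,-90],"yaw":-1},
    {"dp":[45,-6,-92],"yaw":-3},
    {"dp":[75,-10,-92],"yaw":-5},
    {"dp":[105,-14,-92],"yaw":-7},
    {"dp":[120,-16,-92],"yaw":-8.2},
    {"dp":[124,-16,-92],"yaw":-8.2},
    {"dp":[124,-16,-92],"yaw":-8.2}
  ]
}}

```text
clock: 7.98
eef_pos: [572.3, -397.2, 78.1]
tcp_rot: [-3.141, 0.001, 0.074]
contact_force: [-0.5, 0.4, -1.3]
opening: 0.342
grasp_force: 21.3
```

```bash
python3 - <<'E'
from h import *
q=r.sense();print(q["clock"],q["opening"],q["eef_pos"],q["tcp_rot"],q["contact_force"],q["grasp_force"])
im=r.grab_frame("wrist")[:,:,::-1]
s=r.grab_frame("scene")[:,:,::-1][150:280,240:450]
t=r.grab_frame("top")[:,:,::-1][150:280,240:450]
b=np.hstack([cv2.resize(x,(400,248),interpolation=2) for x in (s,t)])
cv2.imwrite("pics/w5.png",np.vstack([cv2.resize(im[:,60:],(508,350)) if 0 else cv2.copyMakeBorder(cv2.resize(im[:,60:580],(455,350)),0,0,0,345,0),b]))
E
```

```text
7.975 0.34169658283487003 [ 572.28274004 -397.17612741   78.14110961] [-3.14110336e+00  8.63317196e-04  7.35151363e-02] [-0.48696901  0.38606223 -1.2723001 ] 21.324727535247803
```

View pics/w5.png

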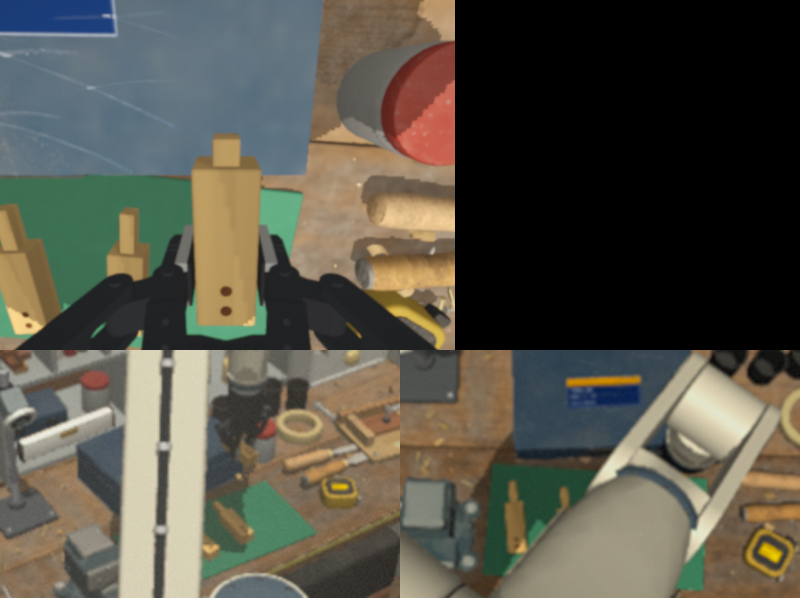

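The rail is held level and its front overlaps the box's front edge, which is at row ~200 in the wrist picture. The camera puts that edge at x≈604. I'm now feeling for contact.

{"fn": "carry_out", "kwargs": {
  "targets": [
    {"dp":[0,0,4],"yaw":0},
    {"dp":[0,0,9],"yaw":0},
    {"dp":[0,0,9],"yaw":0}
  ]
}}

```text
clock: 8.5
eef_pos: [572.0, -397.7, 69.7]
tcp_rot: [3.141, 0.001, 0.073]
contact_force: [-3.4, -0.0, 2.9]
opening: 0.351
grasp_force: 22.7
```

{"fn": "carry_out", "kwargs": {
  "targets": [
    {"dp":[0,0,2],"yaw":0},
    {"dp":[0,0,4],"yaw":0},
    {"dp":[0,0,4],"yaw":0}
  ]
}}

```text
clock: 8.88
eef_pos: [571.9, -397.8, 66.0]
tcp_rot: [3.141, 0.001, 0.074]
contact_force: [-5.4, -0.4, 5.9]
opening: 0.344
grasp_force: 23.9
```

{"fn": "carry_out", "kwargs": {
  "targets": [
    {"dp":[0,0,2],"yaw":0},
    {"dp":[0,0,4],"yaw":0},
    {"dp":[0,0,4],"yaw":0}
  ]
}}

```text
clock: 9.25
eef_pos: [571.9, -397.8, 62.0]
tcp_rot: [3.141, 0.001, 0.073]
contact_force: [-5.1, -0.3, 6.5]
opening: 0.344
grasp_force: 24.8
```

The steady ~6 N shows the rail pivoting in the pads. I'll continue, then measure the pitch from the wrist view.

{"fn": "carry_out", "kwargs": {
  "targets": [
    {"dp":[0,0,2],"yaw":0},
    {"dp":[0,0,4],"yaw":0},
    {"dp":[0,0,6],"yaw":0},
    {"dp":[0,0,6],"yaw":0}
  ]
}}

```text
clock: 9.75
eef_pos: [572.4, -397.8, 56.1]
tcp_rot: [3.141, 0.0, 0.073]
contact_force: [-5.2, 0.2, 6.9]
opening: 0.347
grasp_force: 26.4
```

```bash
cat > m.py <<'E'
from h import *
from scipy.spatial.transform import Rotation as Ro
from scipy.optimize import least_squares
def measure(name):
    q=r.sense();C=cam("wrist");im=np.ascontiguousarray(r.grab_frame("wrist")[:,:,::-1]);cv2.imwrite(f"pics/{name}.png",im)
    hsv=cv2.cvtColor(im,cv2.COLOR_BGR2HSV)
    m=cv2.inRange(hsv,(10,50,70),(30,200,255))
    print("rows: left,right edges of the run through the middle column, mean hsv at middle")
    for y in range(100,330,6):
        x=320
        if not m[y,x]: print(y,"-",hsv[y,x]);continue
        a=x
        while a>0 and m[y,a-1]:a-=1
        b=x
        while b<639 and m[y,b+1]:b+=1
        print(y,a,b,b-a+1,hsv[y,x])
    print(q["clock"],q["eef_pos"],q["contact_force"])
if __name__=="__main__":
    import sys; measure(sys.argv[1])
E
python3 m.py p1
```

```text
rows: left,right edges of the run through the middle column, mean hsv at middle
100 - [104  65 129]
106 - [103  66 128]
112 - [103  67 129]
118 - [102  66 128]
124 - [101  64 127]
130 - [101  68 127]
136 - [102  66 127]
142 - [102  70 127]
148 - [102  73 129]
154 - [102  72 128]
160 - [102  69 129]
166 - [101  67 129]
172 - [102  66 128]
178 - [102  63 130]
184 301 335 35 [ 19 126 158]
190 300 335 36 [ 19 127 163]
196 300 337 38 [ 19 126 162]
202 278 358 81 [ 19 125 165]
208 277 359 83 [ 19 123 181]
214 276 359 84 [ 19 122 180]
220 275 639 365 [ 19 123 181]
226 274 362 89 [ 19 122 180]
232 274 361 88 [ 19 125 180]
238 273 362 90 [ 18 127 151]
244 272 363 92 [ 19 128 158]
250 272 363 92 [ 19 124 166]
256 273 362 90 [ 19 125 165]
262 274 362 89 [ 19 127 165]
268 275 361 87 [ 19 125 165]
274 275 360 86 [ 19 128 164]
280 276 360 85 [ 19 124 173]
286 277 359 83 [ 19 124 175]
292 278 358 81 [ 19 124 175]
298 279 357 79 [ 19 124 175]
304 280 356 77 [ 19 123 176]
310 281 355 75 [ 19 123 176]
316 282 354 73 [ 19 122 175]
322 283 353 71 [ 19 124 175]
328 285 351 67 [ 19 124 175]
9.75 [ 572.36813067 -397.78241474   56.12206876] [-5.19567661  0.23725359  6.88383824]
```

{"fn": "carry_out", "kwargs": {
  "targets": [
    {"dp":[0,0,1.5],"yaw":0},
    {"dp":[0,0,3],"yaw":0},
    {"dp":[0,0,3],"yaw":0}
  ]
}}

```text
clock: 10.18
eef_pos: [572.7, -397.8, 53.3]
tcp_rot: [3.141, -0.0, 0.073]
contact_force: [-3.5, -0.4, 6.6]
opening: 0.348
grasp_force: 27.4
```

{"fn": "carry_out", "kwargs": {
  "targets": [
    {"dp":[0,0,-8],"yaw":0},
    {"dp":[0,0,-20],"yaw":0},
    {"dp":[0,0,-20],"yaw":0}
  ],
  "grip_force": 40
}}

```text
clock: 10.55
eef_pos: [573.7, -397.8, 73.9]
tcp_rot: [3.14, -0.002, 0.074]
contact_force: [-0.5, -0.6, -0.6]
opening: 0.345
grasp_force: 41.5
```

```bash
cat > m2.py <<'E'
from h import *
from scipy.spatial.transform import Rotation as Ro
import sys
q=r.sense();C=cam("wrist");im=np.ascontiguousarray(r.grab_frame("wrist")[:,:,::-1]);cv2.imwrite(f"pics/{sys.argv[1]}.png",im)
hsv=cv2.cvtColor(im,cv2.COLOR_BGR2HSV);m=cv2.inRange(hsv,(10,50,70),(30,200,255))
rows=[]
for y in range(150,360):
    if not m[y,319]: continue
    a=b=319
    while m[y,a-1] and a>1:a-=1
    while b<638 and m[y,b+1]:b+=1
    if b-a<120: rows.append((y,a-.5,b+.5))
rows=np.array(rows)
w=rows[:,2]-rows[:,1]; k=int(np.argmax(np.convolve(w,np.ones(3)/3,"same"))); print("front-top row",rows[k],"tenon end",rows[0],"last",rows[-1])
Rt=Ro.from_euler("xyz",q["tcp_rot"]).as_matrix()
B=rows[k+4:][::3]; B=B[B[:,2]-B[:,1]<w[k]+1]
L,Rr=[ray(C,B[:,[i,0]]) for i in(1,2)]
o=Rt.T@(L[0]-q["eef_pos"])
l=L[1]@Rt; rr=Rr[1]@Rt          # rays in tool axes
# width 30 across tool y: depth scale
s=30/np.abs(rr[:,1]/1-l[:,1]); P=o+((l+rr)/2)*s[:,None]
c=np.polyfit(P[:,0],P[:,2],1); print("pitch deg",-np.degrees(np.arctan(c[0])),"resid",np.std(P[:,2]-np.polyval(c,P[:,0])))
cy=np.polyfit(P[:,0],P[:,1],1);print("yaw in tool deg",np.degrees(np.arctan(cy[0])))
# front-top edge point
f,_=ray(C,[[319,rows[k,0]]]),0; v=(f[1]@Rt)[0]; t=(np.polyval(c,o[0])-o[2])/(v[2]-c[0]*v[0]); F=o+v*t
print("front-top in tool",F, "y at front",np.polyval(cy,F[0])); 
th=np.arctan(-c[0]); u=np.array([np.cos(th),0,-np.sin(th)]); n=np.array([-np.sin(th),0,-np.cos(th)])
F[1]=np.polyval(cy,F[0]); print("centre",F-42*u-12*n,"tip",F+12*u-12*n)
print(q["clock"],q["eef_pos"],q["tcp_rot"],q["contact_force"],q["grasp_force"])
E
python3 m2.py p2
```

```text
front-top row [253.  270.5 364.5] tenon end [188.  300.5 335.5] last [349.  290.5 346.5]
pitch deg 30.260322679902124 resid 0.9794208163671221
yaw in tool deg -0.06792745161627649
front-top in tool [ 37.71511242  -0.51472605 -68.76954682] y at front -0.8671340050852336
centre [  7.48498902  -0.86713401 -37.2395668 ] tip [ 54.12720438  -0.86713401 -64.45176529]
10.55 [ 573.72587056 -397.81471758   73.92507155] [ 3.14019724e+00 -1.87168633e-03  7.38220751e-02] [-0.46338931 -0.60469103 -0.62655129] 41.46464288234711
```

The pitch is about 30.3°, with the rail straight in the tool and the tip at tool (54, −1, −64). I'm carrying it to the spot in front of the lens, which is at roughly (699, 31, 265) facing along an azimuth of about 1.5°. First I'll stop 20 mm short.

{"fn": "carry_out", "kwargs": {
  "targets": [
    {"dp":[0,-5,-20],"yaw":0},
    {"dp":[0,-30,-45],"yaw":0.5},
    {"dp":[0,-68,-65],"yaw":1},
    {"dp":[0,-108,-78],"yaw":1},
    {"dp":[0,-148,-78],"yaw":1.5},
    {"dp":[0,-190,-78],"yaw":2},
    {"dp":[0,-232,-78],"yaw":2},
    {"dp":[0,-274,-78],"yaw":2.7},
    {"dp":[0,-316,-78],"yaw":2.7},
    {"dp":[-2,-356,-78],"yaw":2.7},
    {"dp":[-3,-392,-78],"yaw":2.7},
    {"dp":[-4,-415,-78],"yaw":2.7}
  ]
}}

```text
clock: 12.1
eef_pos: [538.1, 18.1, 151.6]
tcp_rot: [-3.141, -0.001, 0.028]
contact_force: [-0.2, -1.0, -1.3]
opening: 0.341
grasp_force: 41.4
```

{"fn": "carry_out", "kwargs": {
  "targets": [
    {"dp":[0,-5,0],"yaw":0},
    {"dp":[0,-9,0],"yaw":0},
    {"dp":[0,-9,0],"yaw":0},
    {"dp":[0,-9,0],"yaw":0}
  ]
}}

```text
clock: 12.6
eef_pos: [538.1, 24.6, 150.5]
tcp_rot: [3.141, -0.0, 0.026]
contact_force: [-1.0, -0.1, -0.5]
opening: 0.343
grasp_force: 41.4
```

```bash
python3 - <<'E'
from h import *
q=r.sense();print(q["clock"],q["eef_pos"],q["tcp_rot"],q["contact_force"],q["grasp_force"])
S=cam("scene");T=cam("top");tip=q["eef_pos"]+[54,-.5,63]
s=r.grab_frame("scene")[:,:,::-1];t=r.grab_frame("top")[:,:,::-1];w=r.grab_frame("wrist")[:,:,::-1]
for n,x in(("scene",s),("top",t),("wrist",w)):cv2.imwrite(f"pics/{n}9.png",x)
print("scene tip,lens",proj(S,[tip,[699,31,265]]),"top",proj(T,[tip,[699,31,265]]))
a=cv2.resize(s[160:260,200:300],(400,400),interpolation=2)
b=cv2.resize(t[110:210,205:305],(400,400),interpolation=2)
c=cv2.resize(w,(320,200))
cv2.imwrite("pics/v10.png",np.vstack([np.hstack([a,b]),np.hstack([c,np.zeros((200,480,3),np.uint8)])]))
E
```

```text
12.6 [538.14847059  24.63997746 150.53386504] [ 3.14147077e+00 -4.14425080e-05  2.59740103e-02] [-1.03644616 -0.14733186 -0.49919112] 41.42369270324707
scene tip,lens [[266.75037626 213.69607713]
 [250.71915014 187.10390955]] top [[239.68858682 191.39760779]
 [236.32654672 149.2202411 ]]
```

View pics/v10.png

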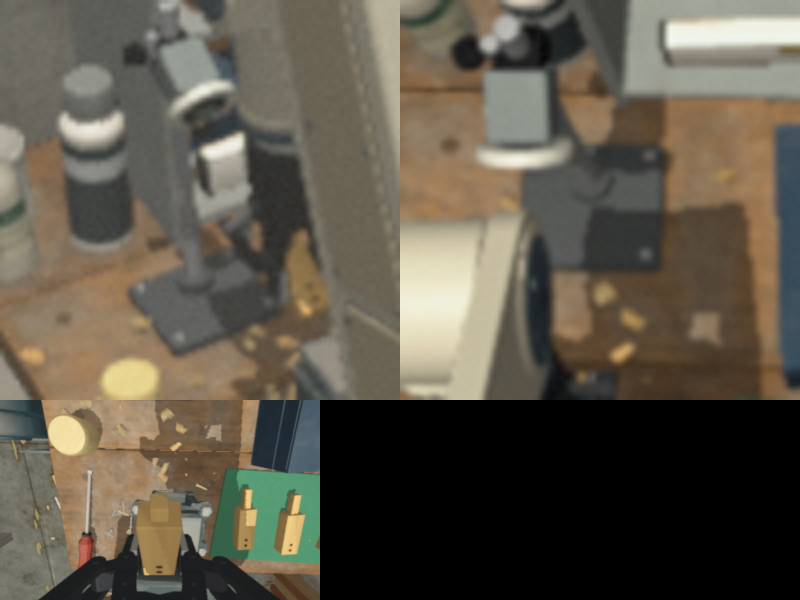

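In the last picture the ring centre is at (250.8,185.3) in scene and (236.4,148) in top, which matches my lens estimate to within ~3 mm. The rail shows in scene near (276,220)–(280,237), partly behind the gripper. The wrist view still shows it held straight. I'll compare the projected rail with its wood pixels.

```bash
python3 - <<'E'
from h import *
S=cam("scene");print("scene cam",-S[2].T@S[3])
e=np.array([538.1,24.6,150.5]);az=.026;th=np.radians(30.3)
h=np.array([np.cos(az),np.sin(az),0]);u=h*np.cos(th)+[0,0,np.sin(th)];n=-h*np.sin(th)+[0,0,np.cos(th)];l=np.cross(n,u)
c=e+7.5*h+.9*l+[0,0,36]
for k,(a,b,d) in {"tip":(54,0,0),"FTL":(42,15,12),"FTR":(42,-15,12),"FBL":(42,15,-12),"FBR":(42,-15,-12),"BTL":(-42,15,12),"BTR":(-42,-15,12),"BBL":(-42,15,-12),"BBR":(-42,-15,-12)}.items():print(k,proj(S,c+a*u+b*l+d*n).round(1))
im=cv2.imread("pics/scene9.png");hsv=cv2.cvtColor(im,cv2.COLOR_BGR2HSV)
print("pads tips",proj(S,[e+[0,0,18],e+[0,0,-8],e+[0,0,54+37]]).round(1))
for y in range(196,246,2): print(y," ".join(f"{hsv[y,x,0]:3d}/{hsv[y,x,1]:3d}/{hsv[y,x,2]:3d}" for x in range(256,294,3)))
E
```

```text
scene cam [-702.99117693  604.43382854 1348.82385877]
tip [[266.  213.9]]
FTL [[264.4 216.9]]
FTR [[272. 214.]]
FBL [[263.1 219.6]]
FBR [[270.6 216.7]]
BTL [[275.2 237.8]]
BTR [[282.8 234.7]]
BBL [[273.7 240.3]]
BBR [[281.3 237.2]]
pads tips [[274.4 232.1]
 [274.8 237.7]
 [273.3 215.9]]
196  28/ 14/235  30/ 12/231  36/ 21/ 62  17/ 20/ 88   0/  0/ 90  38/ 11/ 92  20/ 28/110  22/ 44/104  18/ 48/107  18/ 49/105  21/ 48/106  21/ 46/105  22/ 55/121
198  30/ 19/216  22/ 27/180  26/ 32/ 56  15/ 10/ 52  20/ 20/ 77  30/ 12/ 82  16/ 33/100  22/ 45/107  21/ 56/105  18/ 53/105  20/ 55/106  22/ 55/106  21/ 47/113
200  21/ 27/178  22/ 28/171  30/ 21/ 61  20/ 15/ 51  60/ 10/ 49  30/ 14/ 53  30/ 20/ 63  23/ 41/113  20/ 57/107  21/ 50/103  23/ 49/105  22/ 53/105  23/ 54/109
202  21/ 31/166  23/ 25/163  27/ 35/ 65  15/ 20/ 50  20/ 16/ 49  18/ 25/ 52  15/ 25/ 62  21/ 42/115  21/ 51/106  18/ 55/111  19/ 52/107  18/ 49/105  21/ 54/109
204  23/ 29/151  22/ 31/147  36/ 22/ 59  30/ 16/ 49  30/ 25/ 51  45/ 21/ 49  26/ 31/ 57  23/ 37/117  21/ 51/106  22/ 56/105  21/ 50/107  20/ 57/108  20/ 53/106
206  26/ 27/
[... 2487 characters left out ...]
  18/120/134  19/ 45/118  20/ 47/113  19/ 42/104  23/ 43/106
238  45/  8/ 63  30/ 11/ 69  30/ 15/ 66  36/ 19/ 66  35/ 25/ 61  15/ 85/ 93  18/108/116  18/122/161  18/ 98/101  24/ 43/120  22/ 42/108  19/ 55/131  23/ 40/103
240  30/  7/ 69  20/ 11/ 68  18/ 18/ 69  14/ 59/ 73  15/ 93/ 90  14/ 88/ 99  15/ 99/106  16/ 94/100  15/ 79/ 97  20/ 53/111  21/ 48/ 90  21/ 51/105  21/ 49/134
242  40/ 10/ 75  15/ 31/ 66  19/ 72/120  17/ 88/125  16/ 83/ 98  15/ 86/ 95  15/ 89/ 95  19/ 90/ 93  17/ 77/ 96  19/ 59/130  22/ 42/108  18/ 55/107  21/ 51/106
244  15/ 45/ 90  16/ 74/ 97  18/ 84/122  17/ 83/110  17/ 89/109  18/113/154  15/ 87/109  16/ 80/ 99  23/ 36/114  19/ 37/131  20/ 45/114  19/ 52/107  20/ 54/104
```

The rail's tail end in scene (rows up to ~239, columns 273–281) matches the prediction to about 1 px. Now the final approach.

{"fn": "carry_out", "kwargs": {
  "targets": [
    {"dp":[4,0,0],"yaw":0},
    {"dp":[10,-0.5,-0.5],"yaw":0},
    {"dp":[16,-1,-1],"yaw":0},
    {"dp":[20,-1.3,-1.5],"yaw":0},
    {"dp":[21,-1.3,-1.5],"yaw":0},
    {"dp":[21,-1.3,-1.5],"yaw":0},
    {"dp":[21,-1.3,-1.5],"yaw":0},
    {"dp":[21,-1.3,-1.5],"yaw":0}
  ]
}}

```text
clock: 13.75
eef_pos: [558.9, 27.1, 152.0]
tcp_rot: [3.142, 0.0, 0.027]
contact_force: [-0.3, 0.8, -0.2]
opening: 0.347
grasp_force: 41.4
```

```bash
python3 m2.py p3
```

```text
front-top row [221.  249.5 361.5] tenon end [220.  249.5 361.5] last [350.  287.5 348.5]
pitch deg 22.873168112505034 resid 3.5953665241687083
yaw in tool deg 0.3867865989754941
front-top in tool [ 48.03673417  -0.58275425 -68.30177956] y at front -0.8078974123459142
centre [ 14.00360792  -0.80789741 -40.92028366] tip [ 63.75745471  -0.80789741 -61.9096793 ]
13.75 [558.87939504  27.12329474 152.01184757] [3.14159184e+00 6.47030836e-05 2.67287280e-02] [-0.28773086  0.77647088 -0.22016868] 41.42499625682831
```

The bench background spoiled that mask (wide runs at row 221). I'll compare the clean lower rows with the earlier picture instead.

```bash
python3 - <<'E'
import cv2
for y in range(262,346,12):
    o=[y]
    for n in("p2","p3"):
        m=cv2.inRange(cv2.cvtColor(cv2.imread(f"pics/{n}.png"),cv2.COLOR_BGR2HSV),(10,50,70),(30,200,255))[y]
        a=b=319
        while m[a-1]:a-=1
        while m[b+1]:b+=1
        o+=[a,b]
    print(o)
E
```

```text
[262, 272, 364, 267, 364]
[274, 274, 362, 274, 362]
[286, 276, 360, 276, 360]
[298, 278, 358, 278, 357]
[310, 280, 356, 281, 355]
[322, 283, 353, 283, 353]
[334, 286, 350, 282, 350]
```

The rail hasn't moved in the grip, so I'm handing it in.

```bash
python3 -c "
from rig import r
print(r.sign_off())"
```

```text
the job is handed in; nothing more can be done
None
```

I handed the job in with the short rail held still in the gripper, its tenon end about 100 mm in front of the lens and centred to within a few mm, pitched about 30° up in line with the camera and top face up; the position is from camera measurements, and no verdict came back.

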